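# Shut and lock the lamp hatch of a microscope light source

### The arm

A 6-joint arm with a two-finger parallel gripper is mounted at the origin on the work surface. World frame = base frame: x ahead of the robot, y to its left, z up, the work surface at z = 0. Lengths are in m, angles in rad, forces in N, time in s.
With the tool pointing down it reaches from about 0.35 to 0.775 m from the base axis. Payload 7.3 kg.
Tool frame: the origin (TCP) lies on the mounting face of the last link; the fingertips stand 178 mm ahead of it and the grasp point (between the pads) lies 159 mm ahead of it (robot.tcp_to_tips is the distance from the TCP to the fingertips, in m); z points along the fingers, y is the direction in which the jaws open and shut (so a half turn about z gives the same grasp; the last joint's range is limited). The gripper opens to 92 mm and grips with 3 to 60 N. Pads are 19 mm wide; open, the fingers measure 130 mm over their backs; the gripper's body (75 mm by 190 mm) begins 47 mm behind the grasp point.
Start: joints at [0.994, 0.342, 1.524, -0, 1.275, -0.146], TCP at [0.219, 0.477, 0.405] pointing down, gripper open.
Joint ranges: [-2.53, 2.53], [-0.77, 2.02], [0.04, 2.7], [-1, 4.14], [0.28, 2.66], [-3.11, 3.11]. Speed limits (rad/s): [2.57, 2.57, 3.14, 3.14, 3.14, 3.14].

### API

Orientations are given as [roll, pitch, yaw] about the fixed x, y, z axes, in that order (R = Rz(yaw) Ry(pitch) Rx(roll)).
In Python, from cell import robot, viewer gives the robot as it stands.
- The arm moves only by the shell command python3 -m creep 'ROWS' [OPENING] [FORCE]. ROWS is JSON, a list that holds one entry, the list of rows, each a list of 6 numbers: the shift along the world's x, y, z in mm, then the turn, a rotation vector about the world's x, y, z in degrees. A call has 1 to 5 rows; each row shifts and turns the pose as measured when the row begins; what a row does not reach is not made up. A row lasts 1/12 s, in which the tool goes at most 41.7 mm and 7.16 degrees, less where a joint would pass 70% of its speed; a pose out of reach is approached as far as the arm can. A call with a gripper value outside its range is refused whole. OPENING is the closure, from -1 (fully open) to 1 (shut), set as the call begins (- or left out, the last holds). The fingers move at their own pace and stop on an object; FORCE is the grip in N (left out, the last holds). Time passes only in rows, so rows that do not move let the fingers close. It gives the time, the measured TCP pose, the force and the opening at its end, in the units of the state.
- robot.observe(): the state, without advancing time (a new reading comes with each control period).
- viewer.read_camera(name): name is "side" or "top" or "wrist"; returns the picture (400x640x3 uint8, blue, green, red); there is no depth.
- viewer.camera_model(name): a dict with "fx", "fy", "cx", "cy" (pixels), "pose" (4x4, takes a point from camera to world coordinates); the wrist camera has in their place "mount" (4x4, takes a point from camera to tool coordinates, whose origin is the TCP and whose axes are the flange's). Camera axes: x right, y up, looking along -z (the intrinsics and any distortion apply to the point x, -y, -z); pixel columns grow to the right and rows downward; lengths in m; the calibration is good to about 2 mm. A picture is of the moment at which its call begins: read the wrist's pose just before it. camera_model takes no time and is no camera call.
- robot.hand_in(): hands the job in, once; it reports no verdict.
The state is a dict: "time": time; "qpos": joint angles; "qvel": joint speeds; "joint_efforts": joint torques, N m; "tool_pos": TCP position; "tool_rot": TCP orientation; "contact_force": force on the tool from outside, world axes, zero at the start; "torque": the same for the moment, N m; "opening": finger opening in m.
Only numpy, scipy, OpenCV 4.12 (cv2) and the standard library are available. Lean on these libraries where they do the work, as an engineer would, in place of code of your own. Each camera call takes 0.05 s, during which the arm holds its last target. There are 200 camera calls.

### The job

The lamp hatch on top of the microscope's light source has been left standing open. Push it down with a fingertip until it is fully shut, then set a fingertip in the slot of its round quarter-turn fastener and turn it clockwise, as seen from above, all the way to its stop so that the hatch is locked. Do not lift the hatch wide open, and leave everything else on the desk where it stands.

Things in the scene. Friction and masses are not known exactly. Their poses are not given: they have to be found in the camera images.
- case: the light source: a white box 260 mm deep (x), 240 wide (y), 120 high, fixed to the desk. Origin under its centre, z up; its front faces its -x. The hatch covers its top from the front edge to the hinge line, which runs along y at x = +78, z = 120 mm; behind that is a flat rear deck, 120 mm high
- hatch_angle (a joint): opening angle of the hatch, rad: 0 fully shut (hard stop), positive with its front edge raised, at most 1.3; starts between 0.45 and 0.95. A stiff hinge keeps it where it is left; 1 to 4 N pushes it down at half its length; no spring, it stays shut
- hatch: the hatch: a grey plate 8 mm thick, 230 wide. Origin on the hinge line at mid-width; when shut its axes are the case's, the plate runs from x = -6 to -203 mm and its top face lies at z = 8 mm (128 mm above the desk). The fastener and its collar cover y = -15 to +85 mm; from y = -115 to -16 mm the top is bare and flat (with a flush dark rubber pad): the place to push
- hatch_edge (a point): point on the hatch's top face at its front edge, in the bare strip: x = -203, y = -70, z = 8 mm in the frame of hatch
- cam: head of the quarter-turn fastener: a disc 84 mm across with two black raised segments, 18 mm high, that leave a straight slot between them; a fixed collar, 88 mm inside, 100 outside, as high as the segments, guards its rim. Origin on its axis at the hatch's top face, at x = -133, y = +35, z = 8 mm in the frame of hatch; z along the axis, up when shut; the slot runs along its y. It turns with cam_turn
- slot (a point): centre of the slot's bare metal floor, on the fastener's axis, 3 mm over the hatch's top face; axes as cam. The slot runs along y, is 30 mm wide, 18 mm deep, 84 mm long (its ends are closed by the fixed collar), open above; all tops are 149 mm above the desk when the hatch is shut
- cam_turn (a joint): turn of the fastener, rad, clockwise from above: 0 slot along the case's y, unlocked; 1.571 slot along the case's x, locked, a hard stop; starts between 0 and 0.3. Dry friction 0.07 N m, no spring. Its tongue under the hatch goes beneath a keeper inside the front wall only with the hatch fully shut; turned while ajar it strikes the keeper
- mount_deck: sample mount, a dark resin disc 32 mm across and 20 mm high, standing on the light source's rear deck; origin under its centre; loose, leave alone
- mount_side: a second sample mount, same shape, on the desk beside the light source; origin under its centre; loose, leave alone
- mount_front: a third sample mount, same shape, on the desk in front of the light source; origin under its centre; loose, leave alone
- bottle: white plastic bottle, 56 mm across, 150 mm high, standing on the desk; origin under its centre; loose, leave alone
- jar: amber glass jar with a black cap, 66 mm across, 70 mm high; origin under its centre; loose, leave alone
- tray: open aluminium tray, 120 x 90 x 30 mm; origin under its centre; loose, leave alone
- mouse: black computer mouse, 110 x 60 x 34 mm; origin under its centre; loose, leave alone

How it is judged:
On the way, in this order (a step that is already met when the one before it is completed fails the run):
1. the hatch is pushed fully shut by the fingers (value of joint hatch_angle below 0.025 rad and (contact force between the fingers and hatch above 0.2 N or contact force between the fingers and cam above 0.2 N)).
2. with the hatch shut, the fastener is turned towards locked by the fingers (value of joint hatch_angle below 0.025 rad and value of joint cam_turn above 0.8 rad and contact force between the fingers and cam above 0.2 N).
At the end, for the whole second after the job is handed in: the hatch is shut (within 0.025 rad of its stop) and the fastener is turned clockwise to its stop (joint above 1.42 rad of 1.571) and at rest (value of joint hatch_angle below 0.025 rad and value of joint cam_turn above 1.42 rad and velocity of joint cam_turn below 0.05 rad/s); the robot touches nothing.
It fails at once if the hatch is lifted wide open (beyond 1.15 rad) (value of joint hatch_angle above 1.15 rad).
It fails at once if a sample mount is moved more than 30 mm or knocked over (distance of any of mount_deck, mount_side, mount_front from where it was at the start of the episode above 0.03 m or angle between any of mount_deck, mount_side, mount_front's own z axis and vertical above 0.5 rad).
It fails at once if the bottle, jar, tray or mouse is moved more than 30 mm or knocked over (distance of any of bottle, jar, tray, mouse from where it was at the start of the episode above 0.03 m or angle between any of bottle, jar, tray, mouse's own z axis and vertical above 0.5 rad).
It also fails if it takes over 48 s, if anything falls off the work surface, if the arm or the gripper's body presses on something with over 40 N, if the wrist force passes 120 N, or if a joint passes its speed limit or range.

## Working session

There is one attempt and no reset: what is moved stays moved. The work goes in short steps, Python scripts to look and compute and a shell command to move; the robot and the scene stay as the last step left them, time stands still between calls to the robot, and variables do not carry over. Pictures are saved under pics/ and viewed, about 8 in all and at most 12, crops included, and the job is handed in when it is done.

```bash
ls; mkdir -p pics; python3 - <<'E'
from cell import robot, viewer
import cv2, numpy as np
print(robot.observe())
for n in ("side","top"):
    cv2.imwrite(f"pics/{n}0.png",viewer.read_camera(n)); print(n,viewer.camera_model(n))
print(viewer.camera_model("wrist"))
a=np.vstack([cv2.imread("pics/side0.png"),cv2.imread("pics/top0.png")])
E
```

```text
pics
{'time': 0.0, 'qpos': array([ 9.93991556e-01,  3.42702677e-01,  1.52505020e+00, -2.42851600e-05,
        1.27540927e+00, -1.46001344e-01]), 'qvel': array([-5.09279710e-05,  4.87275806e-05, -1.01745935e-03, -5.45720518e-04,
       -1.38595142e-03, -1.03226867e-03]), 'joint_efforts': array([-1.02207236e-03, -4.31235266e+01, -2.44216704e+01,  7.16417818e-02,
        5.61717991e-02, -1.15198509e-04]), 'tool_pos': array([0.2191409 , 0.47691107, 0.40404358]), 'tool_rot': array([-3.14003648e+00, -2.05359741e-04,  2.71079615e+00]), 'contact_force': array([-0.15109291, -0.28152442, -0.01813019]), 'torque': array([ 0.02557574, -0.01947701, -0.06337397]), 'opening': 0.09201738783102835}
side {'fx': 423.7164489559494, 'fy': 423.7164489559494, 'cx': 322.5152367270424, 'cy': 199.7209144515239, 'pose': array([[ 0.83526375,  0.38702106, -0.39057544,  0.08804805],
       [-0.54965203,  0.568668  , -0.61196353, -0.72283017],
       [-0.01473502,  0.72583153,  0.68771467,  0.90964398],
       [ 0.        ,  0.        ,  0.        ,  1.        ]])}
top {'fx': 389.8961103367502, 'fy': 389.8961103367
[... 160 characters left out ...]
99827478e-01, -5.89149828e-04, -1.85652304e-02,
        -9.79042247e-03],
       [-1.85571816e-02,  7.49284881e-02,  9.97016225e-01,
         1.15167874e+00],
       [ 0.00000000e+00,  0.00000000e+00,  0.00000000e+00,
         1.00000000e+00]])}
{'fx': 327.27229788524727, 'fy': 327.27229788524727, 'cx': 320.59798119340223, 'cy': 203.6038338470353, 'mount': array([[-4.31279282e-04,  9.68004745e-01,  2.50931519e-01,
         6.78138179e-02],
       [ 9.99999879e-01,  3.58313301e-04,  3.36467312e-04,
        -5.52700817e-04],
       [ 2.35789854e-04,  2.50931634e-01, -9.68004783e-01,
         1.97893054e-02],
       [ 0.00000000e+00,  0.00000000e+00,  0.00000000e+00,
         1.00000000e+00]])}
```

View pics/top0.png

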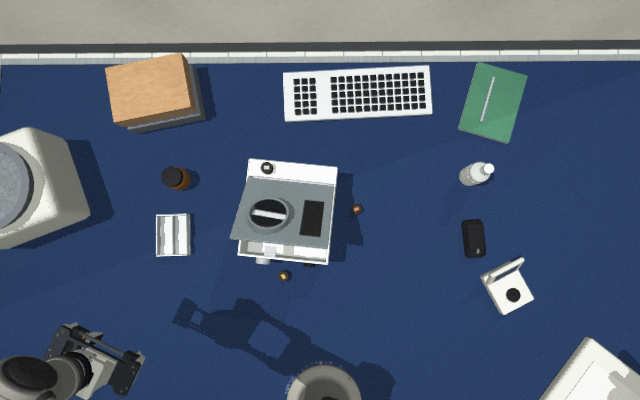

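View pics/side0.png

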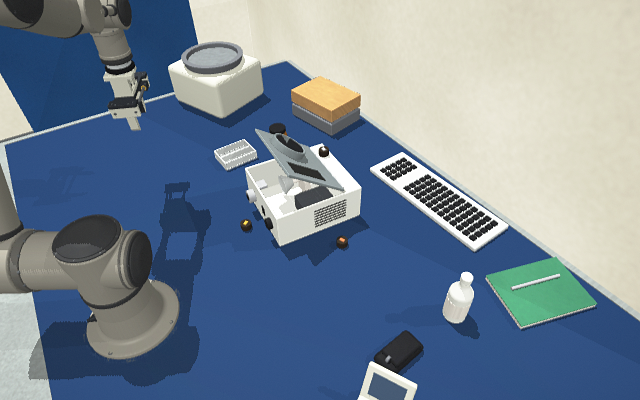

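Top view: the case is at around (287,212), its front facing the robot with the hatch's front edge raised. Mounts are at (267,168), (357,210) and (285,276). I'll zoom in to get corner pixels.

```bash
python3 - <<'E'
import cv2, numpy as np
a=cv2.imread("pics/top0.png")[150:290,225:375]
b=cv2.imread("pics/side0.png")[115:255,235:375]
c=np.hstack([cv2.resize(a,(400,373),interpolation=cv2.INTER_CUBIC),cv2.resize(b,(400,400),interpolation=cv2.INTER_CUBIC)[:373]])
cv2.imwrite("pics/z0.png",cv2.resize(a,(600,560),interpolation=cv2.INTER_CUBIC))
cv2.imwrite("pics/z1.png",cv2.resize(b,(560,560),interpolation=cv2.INTER_CUBIC))
E
```

```text
(no output)
```

View pics/z0.png

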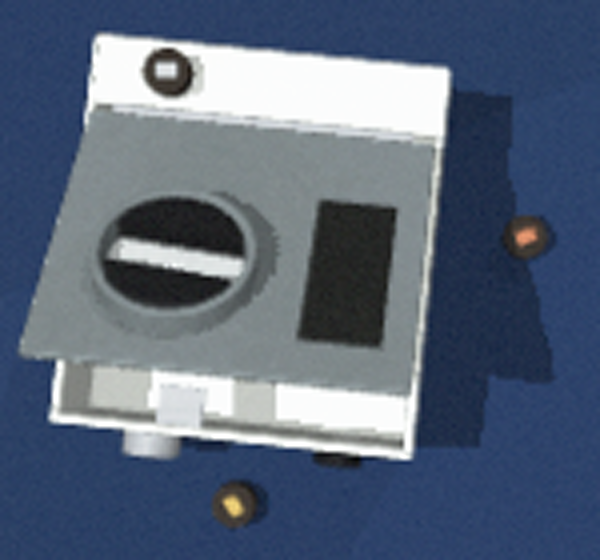

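View pics/z1.png

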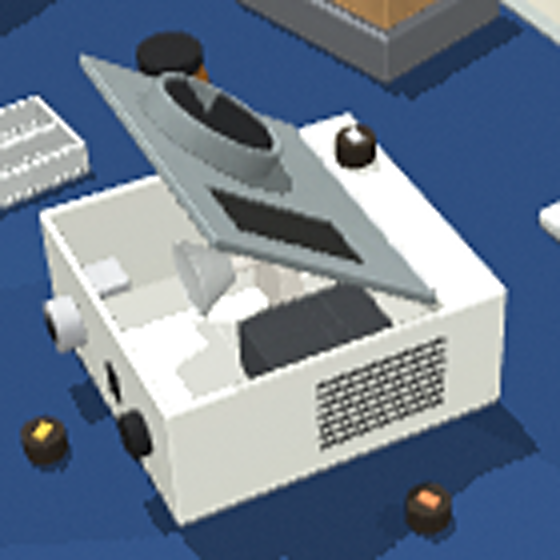

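```bash
cat > h.py <<'E'
import numpy as np
from cell import robot, viewer
def ray(m,u,v,pose=None):
    P=m["pose"] if pose is None else pose
    d=P[:3,:3]@np.array([(u-m["cx"])/m["fx"],-(v-m["cy"])/m["fy"],-1.]); return P[:3,3],d
def onz(m,u,v,z,pose=None):
    o,d=ray(m,u,v,pose); return o+d*(z-o[2])/d[2]
def tri(r1,r2):
    A=np.stack([r1[1],-r2[1]],1); s=np.linalg.lstsq(A,r2[0]-r1[0],rcond=None)[0]
    p,q=r1[0]+s[0]*r1[1],r2[0]+s[1]*r2[1]; return (p+q)/2,np.linalg.norm(p-q)
E
python3 - <<'E'
from h import *
T=viewer.camera_model("top");S=viewer.camera_model("side")
t=lambda u,v:(225+(u+.5)/4-.5,150+(v+.5)/4-.5)
s=lambda u,v:(235+(u+.5)/4-.5,115+(v+.5)/4-.5)
C=np.array([onz(T,*t(*p),.12) for p in [(95,33),(450,67),(411,457),(52,420)]])
print(C.round(4)); c=C.mean(0)
f=(C[0]+C[1]-C[2]-C[3])/2; l=(C[0]+C[3]-C[1]-C[2])/2
yaw=np.arctan2(f[1],f[0]); yl=np.arctan2(-l[0],l[1]); print("len",np.hypot(*f[:2]),np.hypot(*l[:2]),"yaw",yaw,yl)
y=(yaw+yl)/2; print("centre",c,y)
D=np.array([onz(S,*s(*p),.12) for p in [(350,114),(505,290),(172,410),(42,212)]]);print("side corners",D.round(4),D.mean(0))
R=np.array([[np.cos(y),-np.sin(y),0],[np.sin(y),np.cos(y),0],[0,0,1]])
for n,a,b in (("FL",(20,355),(82,57)),("FR",(410,392),(218,245))):
    p,e=tri(ray(T,*t(*a)),ray(S,*s(*b))); q=R.T@(p-[c[0],c[1],0]); print(n,p,e,q, "ang",np.arctan2(q[2]-.12,.078-q[0]))
for n,p,z in (("deck",(168,70),.14),("side",(527,237),.02),("front",(235,504),.02)):
    print(n,onz(T,*t(*p),z).round(3))
X=lambda x,y_,z:(R@[.078+x,y_,0]+[c[0],c[1],.12+z]).round(4)
print("hinge",X(0,0,0),"camshut",X(-.133,.035,.011),"edge shut",X(-.203,-.07,.008))
for th in (.5,.6,.7,.8):
    ct,st=np.cos(th),np.sin(th)
    for xx in(-.19,-.12): print(th,xx,X(xx*ct+.008*st,-.07,-xx*st+.008*ct))
E
```

```text
[[ 0.683   0.201   0.12  ]
 [ 0.6594 -0.0372  0.12  ]
 [ 0.4013 -0.011   0.12  ]
 [ 0.4249  0.2257  0.12  ]]
len 0.25931733792978 0.23859209324495353 yaw -0.09831132768248531 -0.09915668291293654
centre [0.54216186 0.09465432 0.12      ] -0.09873400529771093
side corners [[ 0.6782  0.1974  0.12  ]
 [ 0.6532 -0.0377  0.12  ]
 [ 0.4037 -0.0094  0.12  ]
 [ 0.4231  0.224   0.12  ]] [0.53954077 0.09354658 0.12      ]
FL [0.46967624 0.21722494 0.24223357] 0.00018457534680741035 [-0.08421483  0.1148285   0.24223357] ang 0.6457558187800725
FR [ 0.44807283 -0.01000315  0.23967521] 0.0010899718149062405 [-0.08331433 -0.11342247  0.23967521] ang 0.6382813808361254
deck [0.654 0.148 0.14 ]
side [ 0.552 -0.095  0.02 ]
front [0.359 0.115 0.02 ]
hinge [0.6198 0.087  0.12  ] camshut [0.4909 0.1349 0.131 ] edge shut [0.4109 0.0373 0.128 ]
0.5 -0.19 [0.4508 0.0334 0.2181]
0.5 -0.12 [0.5119 0.0273 0.1846]
0.6 -0.19 [0.4613 0.0323 0.2339]
0.6 -0.12 [0.5188 0.0266 0.1944]
0.7 -0.19 [0.4734 0.0311 0.2485]
0.7 -0.12 [0.5267 0.0258 0.2034]
0.8 -0.19 [0.4869 0.0298 0.2619]
0.8 -0.12 [0.5354 0.025  0.2117]
```

Hatch angle is about 0.64 rad and case yaw about -5.7°; the two views agree to about 3 mm. I'll close the fingers and move above the bare strip.

```bash
python3 -m creep '[[[0,0,30,0,0,5],[0,0,30,0,0,5],[15,-28,0,0,0,5],[20,-34,0,0,0,0],[20,-34,0,0,0,0]]]' 1 20
python3 -m creep '[[[20,-34,0,0,0,0],[20,-34,0,0,0,0],[20,-34,0,0,0,0],[20,-34,0,0,0,0],[20,-34,0,0,0,0]]]'
```

```text
time: 0.52
tool_pos: [0.2722, 0.3824, 0.4632]
tool_rot: [-3.135, -0.002, 2.995]
contact_force: [0.5, -0.2, 0.6]
opening: 0.0629
time: 0.93
tool_pos: [0.3735, 0.2043, 0.4625]
tool_rot: [-3.134, -0.002, 3.0]
contact_force: [0.2, 0.4, 0.5]
opening: 0.0298
```

```bash
python3 -m creep '[[[22,-34,0,0,0,0],[22,-34,0,0,0,0],[22,-34,0,0,0,0],[22,-34,0,0,0,0],[21,-33,0,0,0,0]]]'
python3 -m creep '[[[0,0,-15,0,0,0],[0,0,-15,0,0,0],[0,0,-8,0,0,0],[0,0,0,0,0,0]]]'
python3 - <<'E'
from h import *
import cv2
print(robot.observe()["tool_pos"])
a=viewer.read_camera("side")[90:250,215:375]; cv2.imwrite("pics/s1.png",cv2.resize(a,(560,560),interpolation=cv2.INTER_CUBIC))
E
```

```text
time: 1.35
tool_pos: [0.4833, 0.0274, 0.4619]
tool_rot: [-3.135, -0.004, 3.0]
contact_force: [1.2, 0.9, 0.4]
opening: 0.001
time: 1.68
tool_pos: [0.4871, 0.0187, 0.4207]
tool_rot: [-3.132, -0.004, 2.988]
contact_force: [0.3, -0.3, 0.5]
opening: 0.0005
[0.48705009 0.01870149 0.42073403]
```

View pics/s1.png

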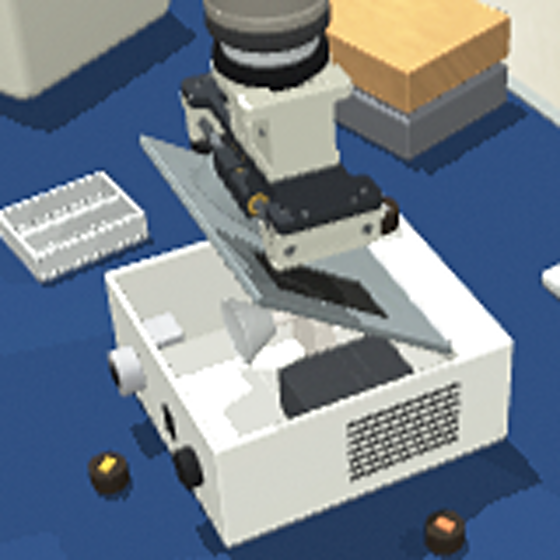

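The closed fingers sit just over the hatch's bare strip (tips near (300,255) in the crop). Next I push down along the arc.

```bash
python3 -m creep '[[[-2,6,-8,0,0,0],[-5,4,-10,0,0,0],[-7,0,-10,0,0,0],[-6,0,-10,0,0,0]]]'
python3 -m creep '[[[-5,0,-10,0,0,0],[-5,0,-10,0,0,0],[-4,0,-10,0,0,0],[-3,0,-10,0,0,0]]]'
```

```text
time: 2.07
tool_pos: [0.4673, 0.032, 0.386]
tool_rot: [-3.133, 0.007, 2.992]
contact_force: [1.4, -1.1, 1.8]
opening: -0.0001
time: 2.4
tool_pos: [0.4484, 0.0362, 0.3471]
tool_rot: [-3.133, 0.017, 2.999]
contact_force: [0.2, -0.3, 1.0]
opening: 0.0008
```

```bash
python3 -m creep '[[[-2,0,-10,0,0,0],[-1,0,-10,0,0,0],[0,0,-8,0,0,0],[0,0,-5,0,0,0]]]'
python3 -m creep '[[[0,0,-4,0,0,0],[0,0,-3,0,0,0],[0,0,-2,0,0,0]]]'
```

```text
time: 2.73
tool_pos: [0.4435, 0.04, 0.3141]
tool_rot: [-3.133, 0.021, 3.005]
contact_force: [-0.2, -0.2, 0.7]
opening: 0.0003
time: 2.98
tool_pos: [0.4434, 0.0411, 0.3057]
tool_rot: [-3.132, 0.022, 3.007]
contact_force: [-10.7, -1.8, 35.6]
opening: 0.0005
```

```bash
python3 -m creep '[[[0,0,30,0,0,0],[0,0,40,0,1.2,0],[15,20,40,0,0,0],[20,35,0,0,0,0],[12,30,0,0,0,0]]]' 0.35 20
python3 -m creep '[[[0,6,0,0,0,0],[0,0,0,0,0,0]]]'
python3 - <<'E'
from h import *
import cv2
print(robot.observe())
cv2.imwrite("pics/w1.png",viewer.read_camera("wrist"))
cv2.imwrite("pics/s2.png",viewer.read_camera("side"))
E
```

```text
time: 3.4
tool_pos: [0.488, 0.1231, 0.418]
tool_rot: [-3.13, -0.0, 2.999]
contact_force: [0.4, 0.2, -0.7]
opening: 0.0275
time: 3.57
tool_pos: [0.4897, 0.1337, 0.4194]
tool_rot: [-3.133, 0.004, 3.003]
contact_force: [-0.4, -2.2, -0.6]
opening: 0.0299
{'time': 3.5667, 'qpos': array([ 0.11801321,  0.29834241,  1.54571105, -0.00948956,  1.29547742,
       -1.31188507]), 'qvel': array([ 0.02496712,  0.01140198, -0.03342545,  0.00671952, -0.00504451,
        0.00734171]), 'joint_efforts': array([ 6.43487368e-01, -4.12034833e+01, -2.55539185e+01,  7.25029455e-02,
        2.14474183e-02,  2.64755879e-01]), 'tool_pos': array([0.48971111, 0.13370911, 0.41944673]), 'tool_rot': array([-3.13328455,  0.00432108,  3.00328293]), 'contact_force': array([-0.3989984 , -2.17890749, -0.5610721 ]), 'torque': array([ 0.01679443,  0.02482697, -0.06822397]), 'opening': 0.029884756738023092}
```

View pics/w1.png

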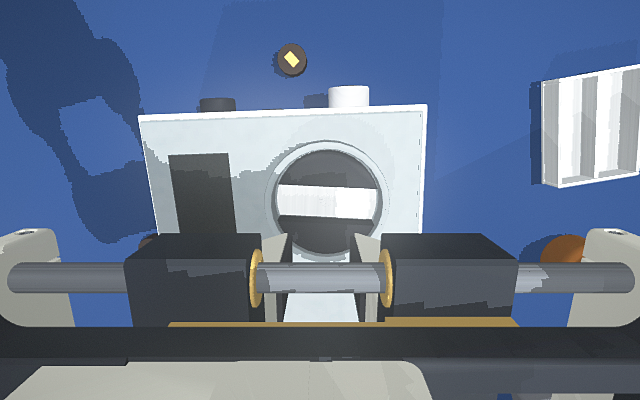

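The wrist view shows the hatch lying flush. The slot floor is bright, around (327,202), with its upper edge running from (279,185) to (377,191).

```bash
python3 - <<'E'
from h import *
import cv2
from scipy.spatial.transform import Rotation as Ro
im=cv2.imread("pics/w1.png"); g=im.min(2)
m=np.zeros_like(g); cv2.circle(m,(328,198),47,255,-1); m[cv2.inRange(im,(170,170,170),(255,255,255))==0]=0
n,l,st,ce=cv2.connectedComponentsWithStats(m); k=1+st[1:,4].argmax(); print(st[k],ce[k])
cs,_=cv2.findContours((l==k).astype(np.uint8),0,2); box=cv2.boxPoints(cv2.minAreaRect(cs[0])); print(box)
o=robot.observe(); M=np.eye(4); M[:3,:3]=Ro.from_euler("xyz",[-3.13328455,.00432108,3.00328293]).as_matrix(); M[:3,3]=[.48971111,.13370911,.41944673]
W=viewer.camera_model("wrist"); P=M@W["mount"]
f=lambda u,v,z:onz(W,u,v,z,P)
B=np.array([f(*b,.131) for b in box]); print(B.round(4),B.mean(0))
e=[np.linalg.norm(B[(i+1)%4]-B[i]) for i in range(4)]; i=int(np.argmax(e)); d=B[(i+1)%4]-B[i]; print(e,"slot dir deg",np.degrees(np.arctan2(d[1],d[0]))%180)
a,b=f(138,115,.128),f(427,104,.128); print("hatch front",a,b,np.degrees(np.arctan2(*(b-a)[1::-1])))
# black disc outline via collar inner ellipse top
for p in [(328,141),(268,198),(391,198)]: print(f(*p,.149))
E
```

```text
[ 281  185   95   34 2768] [328.03034682 201.33562139]
[[280.18207 214.3591 ]
 [281.70325 183.93515]
 [375.4688  188.62344]
 [373.94763 219.0474 ]]
[[0.4969 0.0949 0.131 ]
 [0.471  0.1006 0.131 ]
 [0.4856 0.1778 0.131 ]
 [0.512  0.1739 0.131 ]] [0.49138829 0.13680524 0.131     ]
[np.float64(0.026613919032167883), np.float64(0.0785172717439791), np.float64(0.026662254736742712), np.float64(0.08046647082941667)] slot dir deg 79.20304292895372
hatch front [ 0.40004576 -0.00489701  0.128     ] [0.42369351 0.22510744 0.128     ] 84.1297990834743
[0.44000919 0.14356314 0.149     ]
[0.47736284 0.09082765 0.149     ]
[0.49056321 0.18676395 0.149     ]
```

```bash
python3 -m creep '[[[1,2,-20,0,0,-3],[0,0,-20,0,0,0],[0,0,-15,0,0,0],[0,0,0,0,0,0]]]'
```

```text
time: 4.0
tool_pos: [0.4886, 0.1301, 0.3621]
tool_rot: [-3.131, 0.003, 2.944]
contact_force: [-0.4, -0.4, -0.4]
opening: 0.0296
```

```bash
python3 -m creep '[[[2,7,-5,0,0,0],[0,0,0,0,0,0],[0,0,0,0,0,0]]]'
```

```text
time: 4.25
tool_pos: [0.4905, 0.1353, 0.3572]
tool_rot: [-3.13, 0.002, 2.94]
contact_force: [0.5, 0.5, -0.0]
opening: 0.0297
```

```bash
python3 -m creep '[[[1,2,-15,0,0,0],[0,1,-15,0,0,0],[0,1,-8,0,0,0],[0,0,-4,0,0,0],[0,0,0,0,0,0]]]'
```

```text
time: 4.67
tool_pos: [0.4926, 0.1391, 0.3181]
tool_rot: [-3.132, 0.009, 2.94]
contact_force: [-0.1, 0.7, 0.5]
opening: 0.0299
```

The tips are 9 mm into the slot with no contact force. I'll go 3 mm deeper and start turning clockwise.

```bash
python3 -m creep '[[[0,-1,-3,0,0,0],[0,0,0,0,0,-5],[0,0,0,0,0,-5],[0,0,0,0,0,-5],[0,0,0,0,0,-5]]]'
python3 -m creep '[[[0,0,0,0,0,0]]]'
```

```text
time: 5.08
tool_pos: [0.4915, 0.1387, 0.3165]
tool_rot: [-3.133, 0.006, 2.58]
contact_force: [-1.3, 1.5, -1.3]
opening: 0.0302
time: 5.17
tool_pos: [0.4914, 0.1388, 0.3168]
tool_rot: [-3.133, 0.006, 2.577]
contact_force: [-0.3, -0.6, 0.1]
opening: 0.0301
```

```bash
python3 -m creep '[[[0,-1,-2,0,0,-5],[0,0,-1,0,0,-5],[0,0,0,0,0,-5],[0,0,0,0,0,-5],[0,0,0,0,0,-5]]]'
python3 -m creep '[[[0,0,-1,0,0,-5],[0,0,0,0,0,-5],[0,0,0,0,0,-5],[0,0,0,0,0,-5]]]'
```

```text
time: 5.58
tool_pos: [0.4912, 0.1383, 0.3161]
tool_rot: [-3.136, 0.006, 2.139]
contact_force: [-0.1, -0.1, -2.2]
opening: 0.0299
time: 5.92
tool_pos: [0.4916, 0.1379, 0.3167]
tool_rot: [-3.139, 0.008, 1.785]
contact_force: [-0.4, 0.7, -0.8]
opening: 0.0296
```

```bash
python3 -m creep '[[[0,0,-1,0,0,-5],[0,0,0,0,0,-5],[0,0,0,0,0,-5],[0,0,0,0,0,-5]]]'
python3 -c "from cell import robot;o=robot.observe();print(o['torque'])"
python3 -m creep '[[[0,0,-1,0,0,-4],[0,0,0,0,0,-3]]]'
python3 -c "from cell import robot;o=robot.observe();print(o['torque'])"
```

```text
time: 6.25
tool_pos: [0.492, 0.1375, 0.3174]
tool_rot: [-3.141, 0.008, 1.431]
contact_force: [-0.1, 0.0, -1.0]
opening: 0.03
[-0.06607409  0.17313085  0.05097246]
time: 6.42
tool_pos: [0.4922, 0.1372, 0.3173]
tool_rot: [3.14, 0.008, 1.307]
contact_force: [-1.0, 1.1, -1.0]
opening: 0.0297
[-0.01693722  0.1829551   0.0785182 ]
```

```bash
python3 -m creep '[[[0,0,-1,0,0,-3],[0,0,0,0,0,-3]]]'
python3 -c "from cell import robot;o=robot.observe();print(o['torque'])"
python3 -m creep '[[[0,0,0,0,0,-3],[0,0,0,0,0,-1]]]'
python3 -c "from cell import robot;o=robot.observe();print(o['torque'])"
```

```text
time: 6.58
tool_pos: [0.4922, 0.1372, 0.3174]
tool_rot: [3.139, 0.008, 1.206]
contact_force: [-2.0, 1.9, -3.6]
opening: 0.0297
[0.19112417 0.35465569 1.87823262]
time: 6.75
tool_pos: [0.4922, 0.1377, 0.3176]
tool_rot: [3.136, 0.01, 1.149]
contact_force: [0.3, 1.0, -4.8]
opening: 0.0299
[0.30991842 0.07663623 3.0341424 ]
```

Torque rose from 0.08 to 3 N·m, so it is on the stop. I'll back off to mid-slack, lift out and look.

```bash
python3 -m creep '[[[0,0,0,0,0,5],[0,0,0,0,0,4],[0,0,10,0,0,0],[0,0,20,0,0,0],[0,0,35,0,0,0]]]'
python3 -m creep '[[[0,0,40,0,0,0],[0,0,15,0,0,0],[0,0,0,0,0,0]]]'
python3 - <<'E'
from h import *
import cv2
o=robot.observe();print(o["tool_pos"],o["tool_rot"])
w=viewer.read_camera("wrist");s=viewer.read_camera("side")[90:250,215:375]
cv2.imwrite("pics/w2.png",w);cv2.imwrite("pics/e.png",np.hstack([w[:,150:590],cv2.resize(s,(360,400))]))
E
```

```text
time: 7.17
tool_pos: [0.4912, 0.1372, 0.3804]
tool_rot: [-3.136, 0.015, 1.319]
contact_force: [0.5, -0.1, -0.7]
opening: 0.0299
time: 7.42
tool_pos: [0.4913, 0.1366, 0.4472]
tool_rot: [3.134, 0.009, 1.314]
contact_force: [0.2, -0.2, -0.2]
opening: 0.0299
[0.49128906 0.13659281 0.44721362] [3.13442716 0.00911496 1.31362345]
```

View pics/e.png

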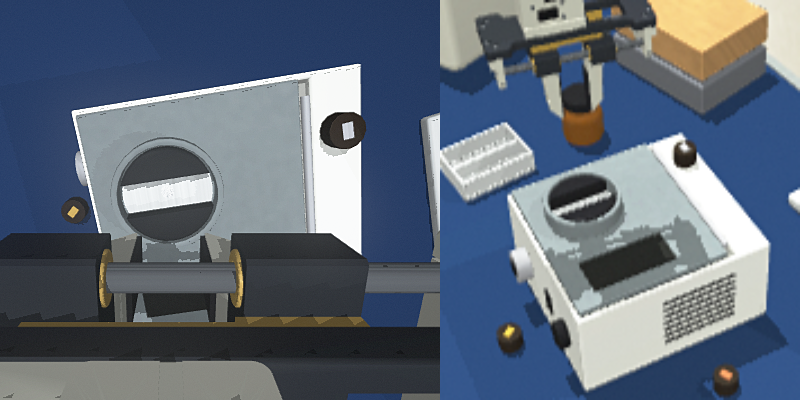

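The hatch is flush. In the wrist crop the slot ((122,190) to (212,175), about -9.5°) runs parallel to the case's side edge ((75,110) to (358,66), about -8.8°). All three mounts are standing.

```bash
python3 -c "
from cell import robot
print(robot.observe()['contact_force'],robot.observe()['time']);print(robot.hand_in())"
```

```text
[ 0.01150997  0.20323886 -0.90042942] 7.5167
the job is handed in; nothing more can be done
None
```

I pushed the hatch shut with closed fingertips, turned the fastener clockwise to its stop, lifted clear and handed the job in at 7.5 s. No verdict was reported.

- **Hatch:** the fingers met the hard stop at about 36 N, with the tips at z = 0.128 m, the height of the shut hatch's top face. The last pictures show it flush.
- **Fastener:** with both fingertips in the slot, torque rose from about 0.08 to 3 N·m at the stop. By eye in the last wrist picture, the slot runs within about 1° of the case's side edge.
- **Everything else:** the robot is clear, with only about 1 N left on the wrist sensor. The three mounts and the tray look untouched in the last pictures. I did not measure any object's position again, and the bottle and mouse were out of view and nowhere near the arm's path.
- **Disagreement:** the top and side cameras differed by about 3 mm on the case position, within the slot's play.

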